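Wedge the wide parts box into the sprung row

TASK

Nudge the boxes in the tray apart at the gap, packing each side up to its end, then take the wide box by its tab and work it down into that gap against the spring until it sits fully home on the tray floor, upright and square with its neighbours. Be gentle: never shove or press hard on the boxes, leave the other things on the bench alone, and let go at the end with all five boxes standing in the tray.

Things in the scene. Friction and masses are not known exactly. Their poses are not given: they have to be found in the camera images.
- tray: fixed grey PVC tray, origin on the bench mid-row; x across the row (away from the robot), y along it, z up. Floor 8 mm thick (boxes stand at z = 8). Lips 18 high front and back, inner faces at x = -55 and +55. Boxes stand centred on x = 0. Free row length with the spring plate at rest 244; the five boxes measure 248, so the full row is clamped by the spring
- wall_face (a point): rigid end wall of the tray, 110 wide, 58 high above the bench; this point is on its inner face at tray y = +122 mm, z = 8 mm
- plate_face (a point): sprung end plate, 100 wide, upper edge 56 above the bench; this point is on its face towards the row, at tray y = -122 mm, z = 10 mm when at rest
- spring_plate (a joint): how far the sprung plate is pushed back towards tray -y, 0 at rest, up to 0.014 m; it takes 4.5 N to start it and 0.5 N more per mm (6.5 N with the row full); it springs back when let go
- row_a: loose grey PVC parts box standing in the tray: 100 deep (x) x 46 thick (y, along the row) x 64 tall, grip tab on top 46 (x) x 14 (y) x 22 tall, centred; about 0.3 kg, smooth (friction on tray and other boxes about 0.35); origin at the centre of its underside; outermost at the rigid (+y) end
- row_b: loose grey PVC parts box standing in the tray: 100 deep (x) x 46 thick (y, along the row) x 64 tall, grip tab on top 46 (x) x 14 (y) x 22 tall, centred; about 0.3 kg, smooth (friction on tray and other boxes about 0.35); origin at the centre of its underside; second from the rigid end, on the +y side of the starting gap (36 to 44 mm wide)
- row_c: loose grey PVC parts box standing in the tray: 100 deep (x) x 46 thick (y, along the row) x 64 tall, grip tab on top 46 (x) x 14 (y) x 22 tall, centred; about 0.3 kg, smooth (friction on tray and other boxes about 0.35); origin at the centre of its underside; on the -y side of the starting gap
- row_d: loose grey PVC parts box standing in the tray: 100 deep (x) x 46 thick (y, along the row) x 64 tall, grip tab on top 46 (x) x 14 (y) x 22 tall, centred; about 0.3 kg, smooth (friction on tray and other boxes about 0.35); origin at the centre of its underside; outermost at the spring plate (-y) end
- wide_box: loose grey PVC parts box standing on the bench, the wide one: 100 deep (x) x 64 thick (y) x 64 tall, the same grip tab on top (64 to 86 above its underside). Its lowest 22 mm taper from 64 to 54 thick at the underside. About 0.25 kg; origin at the centre of its underside. Either way round will do. Wedging it down takes 10 to 20 N; left part-way down it stays
- pipe_offcut: bystander: grey pipe offcut standing on the bench, 52 diameter x 70 tall, origin at the centre of its underside
- spray_bottle: bystander: white spray bottle with black head, 72 diameter, 202 tall, origin at the centre of its underside
- screw_carton: bystander: open cardboard carton of screws, 110 x 80 x 45, origin at the centre of its underside
Mind the look-alikes: they are no part of the job. Leave any pink look-alike of the wide_box alone.

How it is judged:
By the outcome, as a careful person would: the job done as asked, in the order asked, and still so for the second after the job is handed in, with the robot touching nothing.
It also fails if it takes over 72 s, if anything falls off the work surface, if the arm or the gripper's body presses on something with over 40 N, if the wrist force passes 120 N, or if a joint passes its speed limit or range.

ROBOT

A 6-joint arm with a two-finger parallel gripper is mounted at the origin on the work surface. World frame = base frame: x ahead of the robot, y to its left, z up, the work surface at z = 0. Lengths are in mm, angles in degrees, forces in N, time in s.
With the tool pointing down it reaches from about 350 to 850 mm from the base axis. Payload 8.1 kg.
Tool frame: the origin (TCP) lies at the very end of the fingers, on their centre line; the grasp point (between the pads) lies 19 mm behind it; z points along the fingers, y is the line along which they close (so a half turn about z gives the same grasp; the last joint's range is limited). The gripper opens to 85 mm and grips with 20 to 120 N. Pads are 22 mm wide; open, the fingers measure 114 mm over their backs; the gripper's body (76 mm by 85 mm) begins 54 mm behind the grasp point. The pads swing forward as they close: fully open they stand 13 mm farther back than shut.
Start: joints at [-70.096, 7.471, 85.268, -0, 87.261, -4.893], TCP at [251.668, -544.672, 199.192] pointing down, gripper open.
Joint ranges: [-169.43, 169.43], [-51.17, 129.36], [1.28, 143.12], [-76.62, 256.62], [0, 156.53], [-152.29, 152.29]. Speed limits (degrees/s): [136.94, 136.94, 159.86, 180, 180, 180].

INTERFACE

Orientations are given as [roll, pitch, yaw] about the fixed x, y, z axes, in that order (R = Rz(yaw) Ry(pitch) Rx(roll)).
In Python, from bench import * gives the robot as it stands.
- The arm moves only by the tool play_rows, never from a script. Its argument "increments" is a list of rows, each a list of 3 entries, a list of its own where there are three numbers: the gripper's target within -1 to 1 (fully open at 1, half-way at 0, shut at -1), then the shift along the tool's x, y, z in mm, then the turn about the tool's z in rad. A call has 1 to 12 rows; each row shifts and turns the commanded pose from where the row before left it, along the tool's axes as they then stand; what a row does not reach is not made up. A row lasts 1/12 s, in which the tool goes at most 41.7 mm and 7.16 degrees, less where a joint would pass 70% of its speed; a pose out of reach is approached as far as the arm can. A call is refused whole if a number of a shift passes 41.7 or a number of a turn 0.125, either way. A call with a gripper value outside its range is refused whole. The fingers move at their own pace and stop on an object; "force" is the grip in N (left out, the last holds). Time passes only in rows, so rows that do not move let the fingers close. It gives the time, the measured TCP pose, the force, the opening and the grip force at its end, in the units of the state.
- sense(): the state, without advancing time (a new reading comes with each control period).
- snapshot(name): name is "side" or "top" or "wrist"; returns a dict with "color" (384x512x3 uint8, red, green, blue), "intrinsics" (3x3 intrinsics, pixels), "world_from_camera" (4x4, takes a point from camera to world coordinates). Camera axes: x right, y down, z forward; pixel columns grow to the right and rows downward; lengths in mm; the calibration is good to about 2 mm. The wrist camera is an equidistant fisheye: a pixel r from the principal point sees the ray r / f radians off the axis. A picture is of the moment at which its call begins. There is no depth.
- hand_in(): hands the job in; it is judged then, once.
Trained networks look in a picture, given as the dict that the camera call returned (one of the last four; its "shot" number tells which), for a name from the list of things; names that differ only in an ending like _2 or _b are one class to them, and where a whole thing is asked for, a point or a joint stands for the part that bears it (a point fixed in the world has none). Each returns a list of dicts, best first, with "p" (0 to 1); they miss things now and then, are a little off and sometimes report something else, mostly with a low value. They report only what shows in the picture. A call takes as long as a camera call. They do not tell look-alikes from the thing itself.
- find_in(query, picture): "xyz" ([x, y, z] in mm, in the coordinates of the camera as it stood for that picture, good to about 4 mm: the middle of the surface that is visible of it).
- regions_of(query, picture): "mask" (384x512 bool, what is visible of it).
- pinpoint(query, picture): "xyz" ([x, y, z] in mm, in the coordinates of the camera as it stood for that picture, good to about 4 mm: a listed point, or the origin of a listed thing).
The state is a dict: "time": time; "joint_pos": joint angles; "qd": joint speeds; "joint_efforts": joint torques, N m; "tool_pos": TCP position; "tcp_rot": TCP orientation; "ft_force": force on the tool from outside, world axes, zero at the start; "wrist_torque": the same for the moment, N m; "finger_gap": finger opening in mm; "grip_force": force on a finger pad.
Only numpy, scipy, OpenCV 4.12 (cv2) and the standard library are available. Lean on these libraries where they do the work, as an engineer would, in place of code of your own. Each camera call takes 0.05 s, during which the arm holds its last target. There are 200 camera calls.

## Working session

There is one attempt and no reset: what is moved stays moved. The work goes in short steps, Python scripts to look and compute and a tool call to move; the robot and the scene stay as the last step left them, time stands still between calls to the robot, and variables do not carry over. Pictures are saved under pics/ and viewed, at most 10 in all, crops included, and the job is handed in when it is done.

Besides the shell and the picture viewer there is one more tool, called after "Call:" as name(argument=value, ...) on one line, values as JSON. play_rows: Moves the arm, as the interface text tells. Its arguments: {"type":"object","properties":{"increments":{"type":"array","items":{"type":"array"}},"force":{"type":"number"}},"required":["increments"]}

```bash
mkdir -p pics
cat > h.py <<'E'
from bench import *
import numpy as np, cv2
def W(s,p):
    T=np.array(s["world_from_camera"]); return (T@np.append(p,1))[:3]
def px(s,w):
    T=np.linalg.inv(np.array(s["world_from_camera"])); c=(T@np.append(w,1))[:3]; K=np.array(s["intrinsics"]); u=K@c; return u[:2]/u[2]
def save(s,n,crop=None,k=1):
    im=cv2.cvtColor(s["color"],cv2.COLOR_RGB2BGR)
    if crop: a,b,c,d=crop; im=im[b:d,a:c]
    cv2.imwrite(f"pics/{n}.png",cv2.resize(im,None,fx=k,fy=k,interpolation=cv2.INTER_CUBIC))
E
python3 - <<'E'
from h import *
S={n:snapshot(n) for n in("top","side")}
np.set_printoptions(precision=1,suppress=True)
for n,s in S.items():
    save(s,n+"0")
    for q in("tray","wall_face","plate_face","row_a","wide_box","pipe_offcut","spray_bottle","screw_carton"):
        for d in pinpoint(q,s): 
            w=W(s,np.array(d["xyz"])); print(n,q,round(d["p"],2),w,px(s,w))
ims=[cv2.imread(f"pics/{n}0.png") for n in("top","side")]
cv2.imwrite("pics/both.png",cv2.resize(np.vstack(ims),None,fx=.78,fy=.78))
print(sense())
E
```

```text
top tray 0.64 [524.7 137.4   5.9] [223.5 183.8]
top wall_face 0.69 [560.6 250.7  10.5] [181.5 170.6]
top plate_face 0.75 [484.2  18.    9. ] [267.5 198.4]
top plate_face 0.38 [513.6  92.2   7.8] [240.1 187.8]
top row_a 0.96 [492.8  43.8   4.9] [257.9 195.4]
top row_a 0.73 [512.   96.2   7.2] [238.7 188.4]
top row_a 0.62 [534.  174.7   6.3] [209.8 180.4]
top row_a 0.61 [557.6 225.6  11.8] [190.7 171.6]
top wide_box 0.96 [ 296.4 -324.9   -0.7] [393.5 266.8]
top wide_box 0.8 [ 602.4 -330.1    2.1] [391.6 155.6]
top wide_box 0.64 [738.3 -74.1   1.7] [299.4 107.7]
top wide_box 0.51 [512.1  94.3   7.5] [239.4 188.3]
top pipe_offcut 0.76 [ 440.2 -303.2   -1.3] [383.7 214. ]
top pipe_offcut 0.46 [581.9 474.9   3.3] [ 98.9 163.3]
top spray_bottle 0.86 [582.7 475.8   6.9] [ 98.1 162.8]
top screw_carton 0.57 [ 734.8 -249.3    1.3] [361.4 109.1]
side tray 0.68 [523.8 135.5   1.7] [256.2 213.1]
side wall_face 0.62 [565.7 243.1   2.9] [230.9 232.3]
side plate_face 0.49 [486.   20.9  13.3] [279.3 190.9]
side row_a 0.74 [513.1  92.2   7.8] [264.1 203.9]
side row_a 0.61 [492.2  44.7   7.7] [275.1 196
[... 381 characters left out ...]
_offcut 0.77 [ 444.7 -308.9   -0.5] [319.  141.6]
side spray_bottle 0.76 [578.1 471.9   3.4] [193.6 287. ]
side screw_carton 0.65 [ 732.3 -247.8    0.3] [243.5 135. ]
side screw_carton 0.43 [511.4  94.7   9.1] [264.3 204.2]
side screw_carton 0.37 [578.5 471.1   2.6] [193.6 286.9]
{'time': 0.9, 'joint_pos': array([-70.1,   7.5,  85.3,   0. ,  87.3,  -4.9]), 'qd': array([ 0.1,  0. , -0. , -0.1, -0. , -0. ]), 'joint_efforts': array([  0. , -56.9, -50.1,   0. ,   0. ,   0. ]), 'tool_pos': array([ 251.7, -544.7,  199.2]), 'tcp_rot': array([-180. ,   -0. ,   24.8]), 'ft_force': array([ 0.3,  0. , -0.2]), 'wrist_torque': array([-0.1,  0. ,  0. ]), 'grip_force': 0.0, 'finger_gap': 85.81716287108581}
```

View pics/both.png

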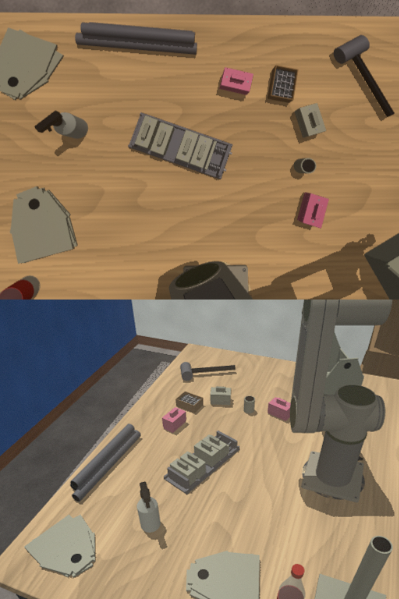

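Run:
```python
from h import *
s=snapshot("top")
im=cv2.cvtColor(s["color"],cv2.COLOR_RGB2BGR)
a=cv2.resize(im[90:290,270:440],None,fx=2.6,fy=2.6,interpolation=cv2.INTER_CUBIC)
b=cv2.resize(im[130:180,365:425],None,fx=6,fy=6,interpolation=cv2.INTER_CUBIC)
c=np.zeros((520,800,3),np.uint8); c[:520,:442]=a; c[:300,442:800]=b[:,:358]; cv2.imwrite("pics/cand.png",c)
```

```text
(no output)
```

View pics/cand.png

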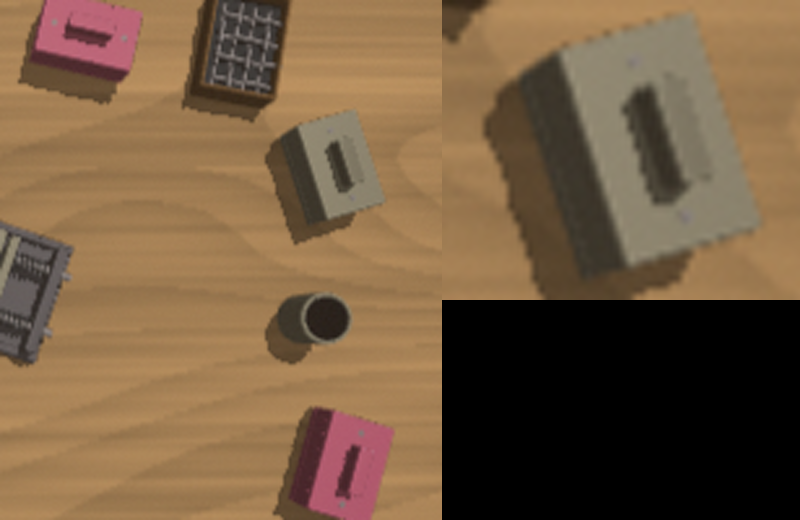

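Grey PVC box at top pixel (392,156) fits wide_box; (393,267) and (299,108) are the pink look-alikes, left alone. Turning to the tray's yaw (about −19.7°), then moving over it with the fingers shut.

Call:
play_rows(increments=[[-1,[0,0,-5],0.065],[-1,[0,0,-5],0.065],[-1,[0,0,-5],0.065],[-1,[0,0,-5],0.065],[-1,[0,0,-5],0.065],[-1,[0,0,-5],0.065],[-1,[0,0,-5],0.065],[-1,[0,0,-5],0.065],[-1,[0,0,-5],0.065],[-1,[0,0,-5],0.065],[-1,[0,0,-5],0.065],[-1,[0,0,-5],0.065]], force=20)

```text
time: 1.95
tool_pos: [251.7, -544.7, 259.5]
tcp_rot: [180.0, 0.0, -20.1]
ft_force: [-0.1, 0.3, 0.7]
finger_gap: -0.1
grip_force: 0.0
```

Call:
play_rows(increments=[[-1,[0,-15,0],0],[-1,[2,-31,0],0],[-1,[1,-31,0],0],[-1,[1,-31,0],0],[-1,[1,-31,0],0],[-1,[1,-31,0],0],[-1,[1,-31,0],0],[-1,[1,-31,0],0],[-1,[1,-31,0],0],[-1,[1,-31,0],0],[-1,[1,-31,0],0],[-1,[1,-31,0],0]])

```text
time: 2.95
tool_pos: [384.4, -212.6, 259.4]
tcp_rot: [180.0, -0.0, -19.9]
ft_force: [0.3, 0.0, 0.9]
finger_gap: 0.2
grip_force: 0.0
```

Call:
play_rows(increments=[[-1,[1,-31,0],0],[-1,[1,-31,0],0],[-1,[1,-31,0],0],[-1,[1,-31,0],0],[-1,[1,-31,0],0],[-1,[1,-31,0],0],[-1,[1,-31,0],0],[-1,[1,-31,0],0],[-1,[1,-31,0],0],[-1,[1,-31,0],0],[-1,[1,-31,0],0],[-1,[1,-20,0],0]])

```text
time: 3.95
tool_pos: [518.7, 124.1, 259.2]
tcp_rot: [-180.0, -0.0, -19.8]
ft_force: [1.1, -0.7, -0.4]
finger_gap: -0.1
grip_force: 0.0
```

```bash
cat >> h.py <<'E'
def pxw(s,w):  # fisheye
    T=np.linalg.inv(np.array(s["world_from_camera"])); c=(T@np.append(w,1))[:3]; K=np.array(s["intrinsics"])
    th=np.arctan2(np.hypot(c[0],c[1]),c[2]); r=th*K[0,0]; n=np.hypot(c[0],c[1]); return K[:2,2]+r*c[:2]/n
def ray(s,uv):
    K=np.array(s["intrinsics"]);T=np.array(s["world_from_camera"]); d=(np.array(uv)-K[:2,2])/K[0,0]; th=np.hypot(*d)
    v=np.array([*(d/th*np.sin(th)),np.cos(th)]) ; return T[:3,3],T[:3,:3]@v
def atz(s,uv,z):
    o,v=ray(s,uv); return o+v*(z-o[2])/v[2]
TR=np.array([524.,136.4]); YAW=np.radians(-19.7)
def tray(w): 
    d=np.array(w)[:2]-TR; c,s=np.cos(YAW),np.sin(YAW); return np.array([c*d[0]+s*d[1],-s*d[0]+c*d[1],w[2]])
E
python3 - <<'E'
from h import *
np.set_printoptions(precision=1,suppress=True)
s=snapshot("wrist"); save(s,"w1",k=1.5)
print(s["intrinsics"],s["world_from_camera"])
for q in("tray","wall_face","plate_face","row_a"):
    for d in pinpoint(q,s): 
        w=W(s,np.array(d["xyz"])); print(q,round(d["p"],2),w,tray(w),pxw(s,w))
E
```

```text
[[297.3   0.  259.1]
 [  0.  297.3 193. ]
 [  0.    0.    1. ]] [[ -0.3  -0.9  -0.3 586.1]
 [ -0.9   0.3   0.1  98.7]
 [ -0.    0.3  -1.  434.9]
 [  0.    0.    0.    1. ]]
tray 0.76 [526.8 139.1  -1. ] [ 1.7  3.5 -1. ] [247.3 155.6]
row_a 0.97 [492.   51.5   6.3] [ -1.5 -90.7   6.3] [311.2 158.8]
row_a 0.78 [558.9 224.2   5.2] [ 3.3 94.4  5.2] [186.4 156.1]
row_a 0.62 [534.  172.9   4.7] [-2.9 37.7  4.7] [224.  159.5]
row_a 0.61 [508.2  90.6   8.6] [  0.5 -48.5   8.6] [282.9 157.4]
```

View pics/w1.png

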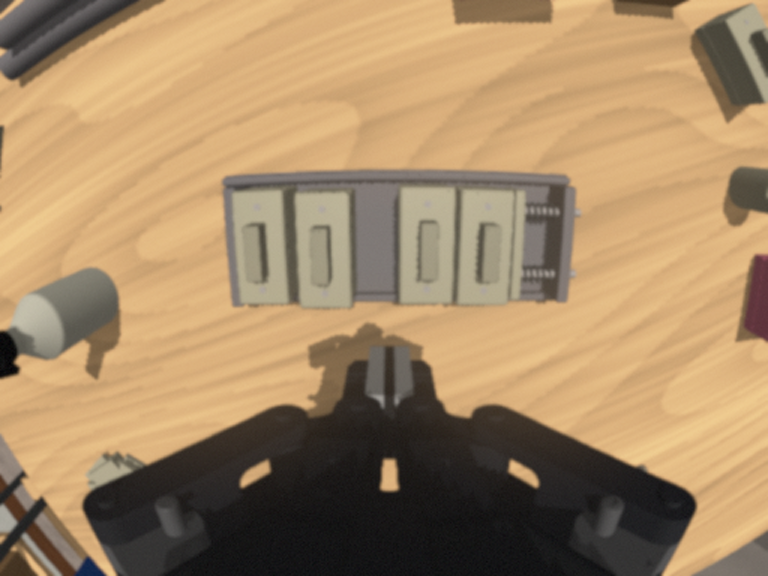

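Run:
```python
from h import *
np.set_printoptions(precision=1,suppress=True)
s=snapshot("wrist")
for n,u,z in [("a l far",(235,190),72),("a l near",(238,303),72),("a r far",(289,188),72),("a r near",(291,303),72),("b l far",(297,192),72),("b l near",(299,306),72),("b r far",(352,193),72),("b r near",(353,306),72),("c l far",(400,187),72),("c l near",(398,304),72),("c r far",(455,187),72),("c r near",(454,304),72),("d l far",(460,189),72),("d l near",(459,304),72),("d r far",(515,190),72),("d r near",(510,300),72),("tray far lip",(400,172),18),("lip R",(567,177),18),("lip L",(226,178),18)]:
    w=atz(s,np.array(u)/1.5,z); print(n,w,tray(w))
print(tray(sense()["tool_pos"]))
```

```text
a l far [611.8 223.3  72. ] [ 53.3 111.4  72. ]
a l near [519.8 261.8  72. ] [-46.2 116.7  72. ]
a r far [595.4 178.9  72. ] [52.9 64.1 72. ]
a r near [503.3 215.5  72. ] [-46.2  67.5  72. ]
b l far [589.8 173.8  72. ] [49.3 57.4 72. ]
b l near [498.4 209.9  72. ] [-48.9  60.6  72. ]
b r far [572.6 131.7  72. ] [47.4 12.  72. ]
b r near [482.4 165.4  72. ] [-48.9  13.3  72. ]
c l far [563.8  93.6  72. ] [ 51.9 -26.9  72. ]
c l near [471.  128.5  72. ] [-47.2 -25.4  72. ]
c r far [549.1  51.2  72. ] [ 52.4 -71.7  72. ]
c r near [454.4  83.   72. ] [-47.5 -73.7  72. ]
d l far [546.3  47.9  72. ] [ 50.8 -75.9  72. ]
d l near [452.9  78.9  72. ] [-47.5 -78.1  72. ]
d r far [531.    3.7  72. ] [  51.3 -122.6   72. ]
d r near [440.7  35.   72. ] [ -44.3 -123.6   72. ]
tray far lip [573.8  88.5  18. ] [ 63.1 -28.3  18. ]
lip R [519.2 -65.6  18. ] [  63.6 -191.8   18. ]
lip L [630.2 246.5  18. ] [ 62.9 139.5  18. ]
[ -0.3 -17.  259.2]
```

Call:
play_rows(increments=[[-1,[2,-10,-0.5],0],[-1,[0,0,10],0],[-1,[0,0,20],0],[-1,[0,0,20],0],[-1,[0,0,20],0],[-1,[0,0,20],0],[-1,[0,0,20],0],[-1,[0,0,20],0],[-1,[0,0,15],0],[-1,[0,0,5],0],[-1,[0,0,0],0]])

```text
time: 5.17
tool_pos: [522.0, 129.6, 107.5]
tcp_rot: [179.9, 0.2, -19.9]
ft_force: [-0.2, 0.2, 0.4]
finger_gap: -0.1
grip_force: 0.0
```

Run:
```python
from h import *
np.set_printoptions(precision=1,suppress=True)
s=snapshot("wrist"); save(s,"w2",(80,60,440,330),2)
t=sense()["tool_pos"];print(t,tray(t),pxw(s,t))
for d in pinpoint("row_a",s): 
        w=W(s,np.array(d["xyz"])); print(round(d["p"],2),w,tray(w),pxw(s,w))
```

```text
[523.  129.8 109.1] [  1.3  -6.6 109.1] [256.9 224. ]
0.84 [536.  175.    3.8] [-1.7 40.4  3.8] [209.7 185.6]
0.81 [492.5  50.1   5.1] [ -0.6 -91.8   5.1] [343.4 184.4]
0.72 [558.4 226.4   5.7] [ 2.1 96.4  5.7] [155. 183.]
0.7 [508.3  92.    6.3] [  0.2 -47.1   6.3] [299.4 184. ]
```

View pics/w2.png

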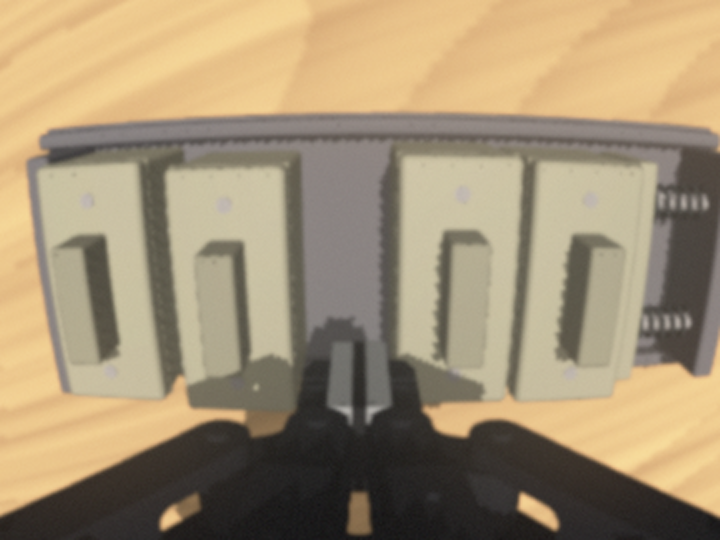

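Box b's gap face is at crop px ≈287, box c's at ≈398, and the fingers are centred at ≈360. So I shift ~4 mm toward b and go down.

Call:
play_rows(increments=[[-1,[0,-4,0],0],[-1,[0,0,10],0],[-1,[0,0,12],0],[-1,[0,0,12],0],[-1,[0,0,12],0],[-1,[0,0,12],0],[-1,[0,0,10],0],[-1,[0,0,5],0],[-1,[0,0,0],0]])

```text
time: 6.02
tool_pos: [523.4, 133.6, 34.6]
tcp_rot: [179.9, 0.2, -19.9]
ft_force: [0.7, 0.1, -0.4]
finger_gap: -0.3
grip_force: 0.0
```

Call:
play_rows(increments=[[-1,[0,-2,0],0],[-1,[0,-2,0],0],[-1,[0,-2,0],0],[-1,[0,-2,0],0],[-1,[0,-1.5,0],0],[-1,[0,-1.5,0],0],[-1,[0,-1.5,0],0],[-1,[0,-1.5,0],0],[-1,[0,-1,0],0],[-1,[0,-1,0],0],[-1,[0,0,0],0]])

```text
time: 6.93
tool_pos: [530.3, 149.0, 36.7]
tcp_rot: [180.0, 0.0, -19.9]
ft_force: [0.1, -0.1, 0.9]
finger_gap: 0.1
grip_force: 0.1
```

Call:
play_rows(increments=[[-1,[0,-1,0],0],[-1,[0,-1,0],0],[-1,[0,-1,0],0],[-1,[0,-1,0],0]])

```text
time: 7.27
tool_pos: [531.6, 152.7, 36.7]
tcp_rot: [180.0, 0.0, -19.9]
ft_force: [-0.3, -1.0, -0.7]
finger_gap: -0.4
grip_force: 0.5
```

Run:
```python
from h import *
np.set_printoptions(precision=1,suppress=True)
s=snapshot("wrist"); save(s,"w3",(80,60,440,330),2)
q=sense();t=q["tool_pos"];print(t,tray(t),q["ft_force"])
```

```text
[531.7 152.9  36.7] [ 1.7 18.1 36.7] [-0.7 -1.3 -1.1]
```

View pics/w3.png

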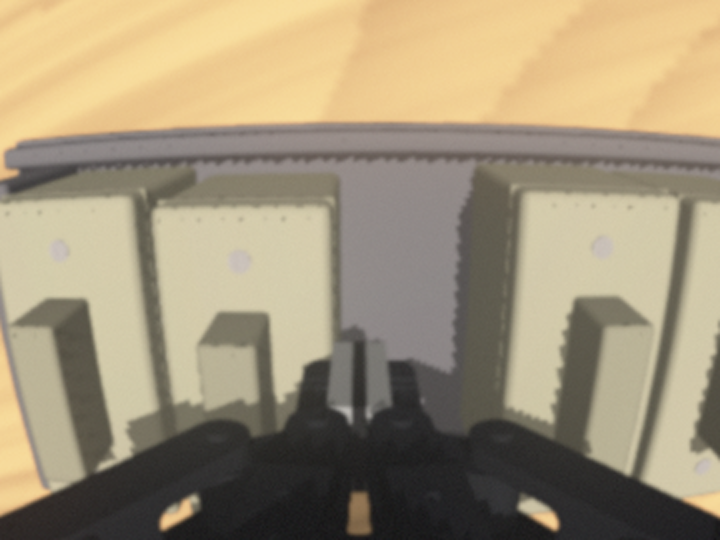

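Call:
play_rows(increments=[[-1,[0,-0.8,0],0],[-1,[0,-0.8,0],0],[-1,[0,-0.8,0],0],[-1,[0,-0.8,0],0]])

```text
time: 7.65
tool_pos: [532.8, 155.7, 36.7]
tcp_rot: [180.0, 0.0, -19.9]
ft_force: [-1.5, -1.0, 0.4]
finger_gap: 0.1
grip_force: 0.5
```

Call:
play_rows(increments=[[-1,[0,-0.7,0],0],[-1,[0,-0.7,0],0],[-1,[0,-0.6,0],0]])

```text
time: 7.9
tool_pos: [533.4, 157.4, 36.7]
tcp_rot: [180.0, -0.0, -19.9]
ft_force: [-0.8, -4.3, 0.6]
finger_gap: 0.0
grip_force: 2.1
```

Call:
play_rows(increments=[[-1,[0,-0.5,0],0],[-1,[0,-0.3,0],0],[-1,[0,0,0],0]])

```text
time: 8.15
tool_pos: [533.6, 157.4, 36.7]
tcp_rot: [179.9, 0.0, -19.9]
ft_force: [-2.0, -5.6, 1.3]
finger_gap: -0.2
grip_force: 3.1
```

Call:
play_rows(increments=[[-1,[0,2,0],0],[-1,[0,6,0],0],[-1,[0,7,0],0],[-1,[0,7,0],0],[-1,[0,7,0],0],[-1,[0,4,0],0],[-1,[0,2,0],0],[-1,[0,1,0],0],[-1,[0,1,0],0],[-1,[0,1,0],0]])

```text
time: 8.98
tool_pos: [520.9, 122.6, 36.8]
tcp_rot: [-180.0, -0.0, -19.9]
ft_force: [0.4, -0.2, 0.1]
finger_gap: 0.1
grip_force: 0.0
```

Call:
play_rows(increments=[[-1,[0,1,0],0],[-1,[0,0.8,0],0],[-1,[0,0.7,0],0]])

```text
time: 9.23
tool_pos: [520.0, 120.4, 36.7]
tcp_rot: [-180.0, -0.0, -19.9]
ft_force: [0.1, 0.5, -0.1]
finger_gap: -0.4
grip_force: 0.4
```

Call:
play_rows(increments=[[-1,[0,0.8,0],0],[-1,[0,0.8,0],0],[-1,[0,0.7,0],0]])

```text
time: 9.48
tool_pos: [519.2, 118.1, 36.7]
tcp_rot: [-180.0, -0.0, -19.9]
ft_force: [0.9, 1.9, -0.6]
finger_gap: -0.2
grip_force: 0.8
```

Call:
play_rows(increments=[[-1,[0,0.7,0],0],[-1,[0,0.6,0],0],[-1,[0,0.5,0],0]])

```text
time: 9.73
tool_pos: [518.6, 116.5, 36.7]
tcp_rot: [-180.0, -0.0, -19.9]
ft_force: [1.1, 1.7, -0.3]
finger_gap: -0.1
grip_force: 1.0
```

Call:
play_rows(increments=[[-1,[0,0.5,0],0],[-1,[0,0.5,0],0]])

```text
time: 9.9
tool_pos: [518.2, 115.5, 36.7]
tcp_rot: [-180.0, -0.0, -19.9]
ft_force: [0.6, 2.0, -0.3]
finger_gap: -0.2
grip_force: 1.0
```

Run:
```python
from h import *
np.set_printoptions(precision=1,suppress=True)
s=snapshot("wrist"); save(s,"w4",(80,60,440,330),2)
q=sense();t=q["tool_pos"];print(t,tray(t),q["ft_force"])
```

```text
[518.2 115.4  36.7] [  1.6 -21.8  36.7] [0.4 2.2 0.8]
```

View pics/w4.png

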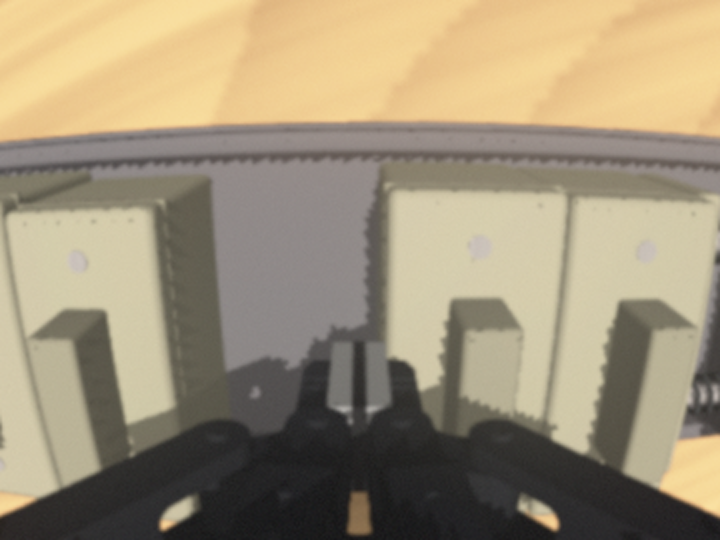

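Call:
play_rows(increments=[[-1,[0,0.5,0],0],[-1,[0,0.5,0],0]])

```text
time: 10.12
tool_pos: [517.9, 114.5, 36.7]
tcp_rot: [-180.0, -0.0, -19.9]
ft_force: [0.5, 1.7, 1.1]
finger_gap: -0.1
grip_force: 1.0
```

Call:
play_rows(increments=[[-1,[0,0.5,0],0],[-1,[0,0.4,0],0]])

```text
time: 10.28
tool_pos: [517.5, 113.6, 36.7]
tcp_rot: [-180.0, -0.0, -19.9]
ft_force: [0.6, 2.5, 0.1]
finger_gap: -0.2
grip_force: 1.1
```

Call:
play_rows(increments=[[-1,[0,0.5,0],0],[-1,[0,0.5,0],0]])

```text
time: 10.45
tool_pos: [517.2, 113.2, 36.8]
tcp_rot: [-179.9, 0.0, -19.9]
ft_force: [0.5, 6.5, 0.7]
finger_gap: -0.2
grip_force: 3.0
```

Call:
play_rows(increments=[[-1,[0,0.5,0],0],[-1,[0,0.4,0],0]])

```text
time: 10.62
tool_pos: [517.0, 112.7, 36.9]
tcp_rot: [-179.9, 0.0, -19.9]
ft_force: [1.9, 6.8, 0.6]
finger_gap: 0.1
grip_force: 3.4
```

Both sides are packed: 2 N while sliding, then a firm stop at the wall at about 6 N, and at the plate at about 6.8 N. Backing off, rising, and going to the wide box.

Call:
play_rows(increments=[[-1,[0,-1,0],0],[-1,[0,-3,0],0],[-1,[0,-6,-2],0],[-1,[0,-6,-6],0],[-1,[0,0,-15],0],[-1,[0,0,-25],0],[-1,[0,0,-30],0],[-1,[0,0,-30],0],[-1,[0,0,-30],0],[-1,[0,0,-20],0],[-1,[0,0,-10],0]])

```text
time: 11.53
tool_pos: [524.2, 127.4, 209.3]
tcp_rot: [-179.9, -0.3, -19.9]
ft_force: [-0.4, -0.1, 0.7]
finger_gap: 0.1
grip_force: 0.0
```

Call:
play_rows(increments=[[-1,[9,15,0],0],[-1,[17,29,0],0],[-1,[19,33,0],0],[-1,[19,33,0],0],[-1,[19,33,0],0],[-1,[19,33,0],0],[-1,[19,33,0],0],[-1,[19,33,0],0],[-1,[19,33,0],0],[-1,[19,33,0],0],[-1,[19,33,0],0],[-1,[19,33,0],0]])

```text
time: 12.53
tool_pos: [598.0, -299.9, 203.6]
tcp_rot: [-180.0, 0.1, -19.9]
ft_force: [0.7, 0.0, 0.3]
finger_gap: -0.4
grip_force: 0.0
```

Call:
play_rows(increments=[[0,[10,18,0],0],[0,[5,10,0],0],[0,[0,0,0],-0.06],[0,[0,0,0],-0.06],[0,[0,0,0],-0.06],[0,[0,0,0],-0.06],[0,[0,0,0],-0.06],[0,[0,0,0],-0.06],[0,[0,0,0],-0.06],[0,[0,0,0],-0.06],[0,[0,0,0],-0.06],[0,[0,0,0],-0.1]])

```text
time: 13.53
tool_pos: [602.8, -328.3, 204.1]
tcp_rot: [-179.9, 0.0, 17.0]
ft_force: [1.0, 0.1, 0.7]
finger_gap: 43.0
grip_force: 0.0
```

Run:
```python
from h import *
np.set_printoptions(precision=1,suppress=True)
s=snapshot("wrist"); save(s,"w5",(100,60,420,340),2)
q=sense();t=q["tool_pos"];print(t,q["tcp_rot"],q["ft_force"],q["finger_gap"])
for d in pinpoint("wide_box",s): 
        w=W(s,np.array(d["xyz"])); print(round(d["p"],2),w,pxw(s,w))
```

```text
[ 602.8 -328.3  204.1] [-179.9    0.    17.5] [-0.1  0.4  0.2] 43.02271912788951
0.92 [ 599.1 -327.3   -0.6] [256.8 166.1]
0.88 [735.8 -74.5  -2.4] [110.9  25.4]
0.45 [ 296.3 -329.4    0.1] [207.3 334.7]
```

View pics/w5.png

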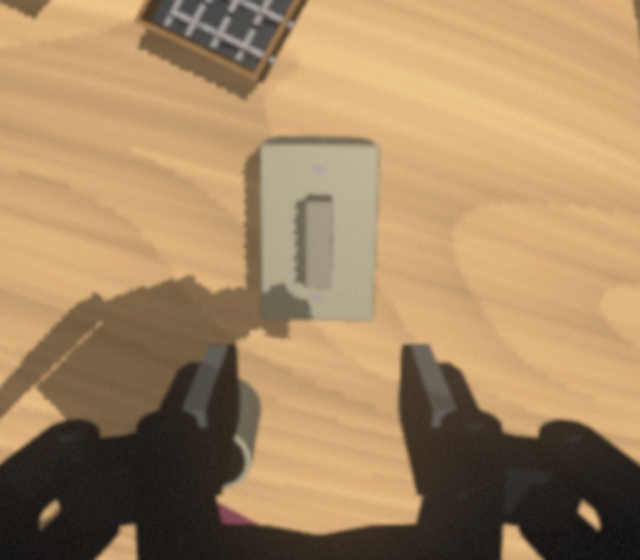

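Run:
```python
from h import *
np.set_printoptions(precision=1,suppress=True)
s=snapshot("wrist")
o=np.array([100,60])
P={}
for n,u,z in [("L far",(261,146),64),("L near",(261,318),64),("R far",(379,146),64),("R near",(374,319),64),("t L far",(306,201),86),("t R far",(333,201),86),("t L near",(303,288),86),("t R near",(331,289),86)]:
    w=atz(s,np.array(u)/2+o,z); P[n]=w; print(n,w)
for k in("","t "):
    c=sum(P[k+a] for a in("L far","L near","R far","R near"))/4
    l=P[k+"L far"]+P[k+"R far"]-P[k+"L near"]-P[k+"R near"]
    print(k,c,np.linalg.norm(l)/2,np.degrees(np.arctan2(l[1],l[0])))
# two-view height check: tab by side/top cams
T=snapshot("top");Sd=snapshot("side")
for m in(T,Sd):
    for d in find_in("wide_box",m)[:3]: print(d["p"],W(m,np.array(d["xyz"])))
    for d in pinpoint("plate_face",m)+pinpoint("wall_face",m): print(d["p"],W(m,np.array(d["xyz"])))
    for d in pinpoint("row_a",m): print(d["p"],tray(W(m,np.array(d["xyz"]))))
```

```text
L far [ 637.8 -287.1   64. ]
L near [ 544.  -313.2   64. ]
R far [ 656.  -347.1   64. ]
R near [ 562.2 -375.2   64. ]
t L far [ 619.9 -317.9   86. ]
t R far [ 623.9 -330.9   86. ]
t L near [ 575.5 -329.5   86. ]
t R near [ 579.3 -343.7   86. ]
 [ 600.  -330.7   64. ] 97.64382824349153 16.11362235270364
t  [ 599.7 -330.5   86. ] 46.14781759207629 15.32553111204636
0.96 [ 307.  -308.3   66.8]
0.94 [ 598.  -321.1   66.3]
0.76 [730.9 -72.7  63.6]
0.67 [484.3  18.8  12. ]
0.97 [560.8 251.3  11.7]
0.93 [-6.7 51.5  7.6]
0.89 [  -0.7 -103.3    4.9]
0.79 [ 2.1 97.2 11.9]
0.85 [724.8 -51.4  57.6]
0.82 [ 596.3 -306.9   55.6]
0.66 [ 294.8 -308.5   57.3]
0.5 [488.4  15.1   9.7]
0.63 [563.5 244.5   2.9]
0.43 [ 604.5 -329.7   -0.8]
0.94 [  -1.1 -101.6    7.7]
0.81 [ -1.1 -52.4   7.5]
0.6 [ 1.7 47.1 10. ]
0.56 [ 3.7 97.5  9. ]
```

Call:
play_rows(increments=[[0,[-3,0.5,0],0.024],[0,[0,0,10],0],[0,[0,0,18],0],[0,[0,0,20],0],[0,[0,0,20],0],[0,[0,0,20],0],[0,[0,0,20],0],[0,[0,0,15],0],[0,[0,0,8],0],[0,[0,0,4],0],[0,[0,0,0],0]])

```text
time: 15.1
tool_pos: [599.6, -330.8, 68.8]
tcp_rot: [-179.9, 0.1, 15.4]
ft_force: [0.2, 0.3, 0.1]
finger_gap: 42.6
grip_force: 0.0
```

Run:
```python
from h import *
np.set_printoptions(precision=1,suppress=True)
s=snapshot("wrist"); save(s,"w6",(100,60,420,340),2)
q=sense();t=q["tool_pos"];print(t,q["tcp_rot"],q["ft_force"],q["finger_gap"])
```

```text
[ 600.2 -331.2   70. ] [180.   -0.   15.4] [-0.5 -0.5 -0. ] 42.79017382425633
```

View pics/w6.png

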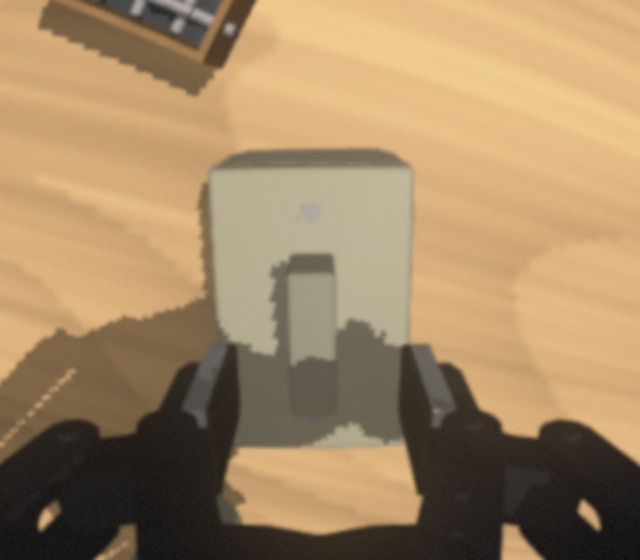

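Call:
play_rows(increments=[[0,[0,-2,0],-0.015],[0,[0,0,2],0],[-0.4,[0,0,0],0],[-0.6,[0,0,0],0],[-0.8,[0,0,0],0],[-1,[0,0,0],0],[-1,[0,0,0],0],[-1,[0,0,0],0]], force=50)

```text
time: 15.82
tool_pos: [599.6, -329.2, 67.8]
tcp_rot: [180.0, -0.0, 16.3]
ft_force: [0.2, 0.0, -0.7]
finger_gap: -0.1
grip_force: 0.0
```

Run:
```python
from h import *
np.set_printoptions(precision=1,suppress=True)
s=snapshot("wrist"); save(s,"w7",(100,60,420,340),2)
q=sense();t=q["tool_pos"];print(t,q["tcp_rot"],q["ft_force"],q["finger_gap"],(pxw(s,t)-[100,60])*2)
d=snapshot("side"); save(d,"s7",(235,70,355,160),4)
a,b=cv2.imread("pics/w7.png"),cv2.imread("pics/s7.png")
c=np.zeros((600,800,3),np.uint8);a=cv2.resize(a,(400,350));c[:350,:400]=a;c[:300,400:]=cv2.resize(b,(400,300));cv2.imwrite("pics/c7.png",c[:360])
```

```text
[ 599.5 -329.1   67.7] [-180.    -0.    16.3] [-0.4 -0.6  0. ] 0.06721879384678568 [314.6 326.6]
```

View pics/c7.png

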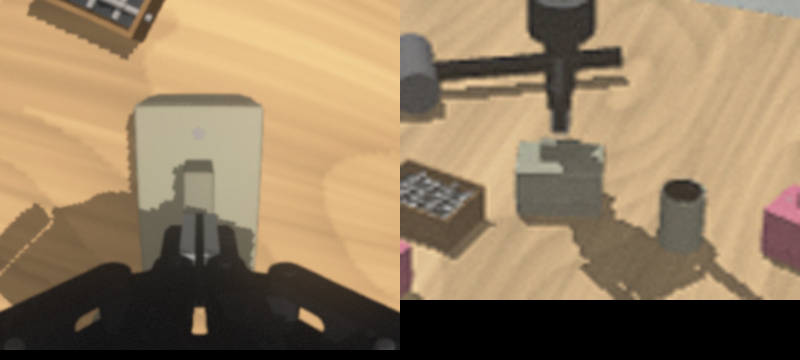

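Run:
```python
from h import *
np.set_printoptions(precision=1,suppress=True)
s=snapshot("side")
f=lambda w:(px(s,np.array(w,float))-[235,70])*400/120+[400,0]
for w in [(599.5,-329,67.7),(599.5,-329,86),(599.5,-329,100),(600,-330,0),(600,-330,64)]: print(w,f(w))
y=np.radians(16.);R=np.array([[np.cos(y),-np.sin(y)],[np.sin(y),np.cos(y)]])
for a in(-50,50):
  for b in(-32,32):
    p=R@[a,b]+[600,-330]; print(a,b,f([*p,64]),f([*p,0]))
print(np.array(s["world_from_camera"])[:3,3], sense()["joint_pos"])
w=snapshot("wrist")
print(w["world_from_camera"])
```

```text
(599.5, -329, 67.7) [559.3 153.6]
(599.5, -329, 86) [559.4 140.2]
(599.5, -329, 100) [559.5 129.8]
(600, -330, 0) [558.6 201.1]
(600, -330, 64) [559.1 155.7]
-50 -32 [603.7 142. ] [602.2 187.2]
-50 32 [601.1 173.2] [599.7 218.9]
50 -32 [518.3 138.7] [518.7 183.8]
50 32 [513.7 169.7] [514.1 215.3]
[  63.7 1193.7 1150.5] [-33.1  25.3  78.    0.   76.7  40.7]
[[   0.3   -0.9   -0.3  668.3]
 [  -1.    -0.3   -0.1 -310.3]
 [   0.     0.3   -1.   243.4]
 [   0.     0.     0.     1. ]]
```

Run:
```python
from h import *
s=snapshot("side"); c=s["color"]
for r in range(100,134): print(r, [tuple(int(v) for v in c[r,k]) for k in (277,280,282,284,287)])
for z in(60,67.7,80,86,90,100,110,120,130): print(z,px(s,np.array([599.5,-329.1,z])))
```

```text
100 [(216, 184, 143), (57, 52, 45), (59, 53, 47), (60, 53, 49), (212, 181, 139)]
101 [(217, 185, 141), (51, 45, 41), (62, 59, 50), (54, 49, 41), (209, 178, 136)]
102 [(216, 185, 140), (73, 69, 58), (61, 55, 47), (63, 57, 51), (210, 180, 139)]
103 [(215, 186, 141), (121, 111, 92), (56, 51, 43), (63, 59, 54), (206, 177, 135)]
104 [(212, 181, 139), (130, 119, 101), (60, 55, 47), (72, 71, 65), (209, 178, 137)]
105 [(210, 180, 137), (126, 115, 97), (59, 52, 47), (72, 68, 65), (210, 180, 137)]
106 [(209, 179, 137), (129, 119, 102), (62, 57, 50), (69, 66, 62), (212, 182, 139)]
107 [(206, 176, 134), (131, 121, 104), (55, 51, 46), (68, 67, 64), (213, 182, 139)]
108 [(205, 174, 134), (124, 114, 98), (58, 53, 47), (66, 64, 61), (215, 183, 140)]
109 [(205, 174, 134), (148, 132, 108), (94, 84, 72), (101, 95, 83), (211, 181, 139)]
110 [(201, 172, 132), (195, 170, 131), (167, 148, 124), (165, 146, 120), (210, 178, 135)]
111 [(176, 160, 129), (180, 163, 132), (175, 156, 124), (169, 148, 116), (188, 161, 123)]
112 [(151, 147, 129), (152, 153, 136), (88, 86, 78), (97, 95, 83), (84, 83, 71)]
113 [(124,
[... 1311 characters left out ...]
 88)]
129 [(109, 105, 92), (105, 104, 90), (107, 105, 91), (107, 103, 91), (105, 102, 89)]
130 [(105, 102, 89), (104, 100, 87), (111, 106, 93), (110, 108, 95), (103, 99, 86)]
131 [(102, 98, 86), (98, 95, 83), (105, 101, 89), (102, 98, 86), (95, 89, 78)]
132 [(103, 101, 90), (101, 98, 84), (100, 96, 85), (104, 100, 88), (103, 99, 87)]
133 [(101, 97, 84), (102, 99, 87), (102, 98, 85), (100, 98, 86), (100, 98, 88)]
60 [282.77178585 117.73593076]
67.7 [282.79083046 116.06192389]
80 [282.82146421 113.36924111]
86 [282.83650291 112.04735112]
90 [282.84656373 111.16301224]
100 [282.87183926 108.94131339]
110 [282.89729263 106.70398127]
120 [282.92292575 104.4508503 ]
130 [282.94874051 102.18175253]
```

Side view: the fingertips end at row ≈109 (z ≈ 98), with wood visible between them and the tab top at row 112. So the real tips stand about 30 mm above the reported TCP, and the grasp closed on air above the tab without touching anything. Reopening and going ~30 mm lower, watching the force.

Call:
play_rows(increments=[[0,[0,0,0],0],[0,[0,0,0],0],[0,[0,0,0],0],[0,[0,0,0],0],[0,[0,0,0],0],[0,[0,0,5],0],[0,[0,0,6],0],[0,[0,0,6],0],[0,[0,0,4],0],[0,[0,0,2],0],[0,[0,0,0],0]])

```text
time: 16.98
tool_pos: [598.8, -328.7, 43.4]
tcp_rot: [-179.9, 0.1, 16.3]
ft_force: [-0.0, -0.0, -0.1]
finger_gap: 42.2
grip_force: 0.0
```

Run:
```python
from h import *
s=snapshot("side"); c=s["color"].astype(int).sum(2)
print(sense()["tool_pos"],sense()["ft_force"],sense()["finger_gap"])
for r in range(100,124): print(r, c[r,272:298])
```

```text
[ 599.15547487 -328.89799416   44.03001976] [-0.1844486   0.27534954  0.71593534] 42.70606854957903
100 [527 520 527 539 547 517 375 144 175 218 224 188 166 173 144 351 522 513
 507 525 514 504 488 472 482 518]
101 [521 528 550 548 548 516 376 142 190 227 224 203 171 159 149 346 519 507
 508 518 518 491 486 471 479 504]
102 [527 538 550 542 542 509 344 141 166 200 198 182 165 165 148 351 514 516
 524 512 500 494 478 483 487 500]
103 [532 541 555 534 546 500 340 148 158 182 199 192 158 153 203 396 529 523
 526 509 504 488 487 497 492 490]
104 [546 553 546 535 548 551 468 186 163 167 186 174 156 156 310 482 526 530
 512 511 497 494 491 496 497 495]
105 [548 544 544 547 545 535 458 210 158 169 170 177 163 169 365 531 528 526
 509 501 494 488 503 496 498 502]
106 [550 551 545 542 531 526 469 261 158 158 162 160 149 171 381 543 522 519
 514 493 495 499 506 504 493 499]
107 [550 549 549 537 524 530 462 267 160 156 167 161 158 177 374 545 529 510
 497 500 504 503 515 502 503 508]
108 [546 550 544 531 524 515 464 249 155 158 165 158 158 191 382 547 516 505
 496 505 514 526 506 504 507 509]
1
[... 963 characters left out ...]

 291 296 281 354 468 441 408 488]
118 [490 479 492 492 470 402 348 353 363 360 371 373 347 289 286 288 281 280
 289 297 288 285 267 306 407 492]
119 [490 483 490 486 492 494 505 511 499 512 502 462 425 292 285 298 294 293
 291 293 290 288 292 311 413 494]
120 [499 500 497 493 497 491 493 496 487 451 398 278 283 292 277 302 292 291
 296 280 293 293 285 310 407 513]
121 [465 471 472 462 467 461 468 469 410 270 276 287 298 295 297 293 292 295
 296 293 310 299 299 328 444 521]
122 [269 275 282 286 286 286 275 286 295 313 302 313 320 319 320 321 319 314
 319 322 316 305 306 361 480 519]
123 [289 286 284 289 289 292 278 293 284 298 296 286 289 296 289 297 298 286
 295 290 288 287 297 359 486 513]
```

Call:
play_rows(increments=[[0,[0,0,3],0],[0,[0,0,2],0],[-0.4,[0,0,0],0],[-0.6,[0,0,0],0],[-0.8,[0,0,0],0],[-1,[0,0,0],0],[-1,[0,0,0],0],[-1,[0,0,0],0],[-1,[0,0,0],0]], force=50)

```text
time: 17.78
tool_pos: [599.6, -329.1, 39.8]
tcp_rot: [180.0, -0.0, 16.3]
ft_force: [0.5, 0.9, 0.5]
finger_gap: 12.4
grip_force: 50.9
```

Call:
play_rows(increments=[[-1,[0,0,-4],0],[-1,[0,0,-10],0],[-1,[0,0,-18],0],[-1,[0,0,-20],0],[-1,[0,0,-20],0],[-1,[0,0,-20],0],[-1,[0,0,-20],0],[-1,[0,0,-18],0],[-1,[0,0,-10],0]])

```text
time: 18.53
tool_pos: [600.4, -329.8, 183.5]
tcp_rot: [179.8, -0.1, 16.3]
ft_force: [0.1, 0.2, -3.3]
finger_gap: 12.5
grip_force: 50.5
```

Call:
play_rows(increments=[[-1,[0,0,0],0.03],[-1,[0,0,0],0.056],[-1,[0,0,0],0.06],[-1,[0,0,0],0.06],[-1,[0,0,0],0.06],[-1,[0,0,0],0.06],[-1,[0,0,0],0.06],[-1,[0,0,0],0.06],[-1,[0,0,0],0.06],[-1,[0,0,0],0.06],[-1,[0,0,0],0.046],[-1,[0,0,0],0.02]])

```text
time: 19.53
tool_pos: [599.2, -329.0, 179.4]
tcp_rot: [-180.0, 0.0, -20.1]
ft_force: [0.7, 0.1, -3.8]
finger_gap: 12.8
grip_force: 50.4
```

Call:
play_rows(increments=[[-1,[-5,-9,0],0],[-1,[-10,-18,0],0],[-1,[-15,-27,0],0],[-1,[-17,-31,0],0],[-1,[-17,-31,0],0],[-1,[-17,-31,0],0],[-1,[-17,-31,0],0],[-1,[-17,-31,0],0],[-1,[-17,-31,0],0],[-1,[-17,-31,0],0],[-1,[-17,-31,0],0],[-1,[-17,-31,0],0]])

```text
time: 20.53
tool_pos: [540.0, 48.5, 179.9]
tcp_rot: [-180.0, -0.0, -19.8]
ft_force: [0.8, 0.4, -3.1]
finger_gap: 12.7
grip_force: 50.4
```

Call:
play_rows(increments=[[-1,[-17,-31,0],0],[-1,[-14,-24,0],0],[-1,[-9,-15,0],0],[-1,[-5,-8,0],0],[-1,[0,0,0],0],[-1,[0,0,0],0]])

```text
time: 21.03
tool_pos: [525.2, 134.9, 179.7]
tcp_rot: [180.0, -0.0, -19.9]
ft_force: [1.5, -0.5, -2.6]
finger_gap: 12.6
grip_force: 50.4
```

Run:
```python
from h import *
np.set_printoptions(precision=1,suppress=True)
s=snapshot("wrist"); g=s["color"].astype(np.float32).sum(2)
c_,s_=np.cos(YAW),np.sin(YAW)
def w(x,y,z): return np.array([TR[0]+c_*x-s_*y,TR[1]+s_*x+c_*y,z])
ys=np.arange(-60,61,2)
for x in(40,46):
    p=np.array([pxw(s,w(x,y,72)) for y in ys],np.float32)
    v=cv2.remap(g,p[:,0].reshape(1,-1),p[:,1].reshape(1,-1),cv2.INTER_LINEAR)[0]
    print(x,[(int(a),int(b)) for a,b in zip(ys,v)])
for q in("row_a","wide_box","tray"):
  for d in pinpoint(q,s): print(q,round(d["p"],2),tray(W(s,np.array(d["xyz"]))))
q=sense();print(q["tool_pos"],tray(q["tool_pos"]),q["wrist_torque"])
save(s,"w8",(80,40,440,310),2)
```

```text
40 [(-60, 525), (-58, 522), (-56, 526), (-54, 513), (-52, 492), (-50, 420), (-48, 361), (-46, 332), (-44, 328), (-42, 329), (-40, 327), (-38, 330), (-36, 331), (-34, 327), (-32, 328), (-30, 330), (-28, 332), (-26, 329), (-24, 328), (-22, 328), (-20, 325), (-18, 329), (-16, 327), (-14, 325), (-12, 331), (-10, 329), (-8, 328), (-6, 329), (-4, 329), (-2, 324), (0, 325), (2, 329), (4, 325), (6, 326), (8, 328), (10, 325), (12, 326), (14, 326), (16, 325), (18, 323), (20, 323), (22, 326), (24, 323), (26, 326), (28, 321), (30, 324), (32, 324), (34, 324), (36, 322), (38, 324), (40, 324), (42, 323), (44, 336), (46, 392), (48, 466), (50, 510), (52, 518), (54, 519), (56, 519), (58, 520), (60, 522)]
46 [(-60, 528), (-58, 526), (-56, 527), (-54, 526), (-52, 530), (-50, 529), (-48, 528), (-46, 531), (-44, 529), (-42, 524), (-40, 513), (-38, 484), (-36, 463), (-34, 449), (-32, 381), (-30, 304), (-28, 288), (-26, 301), (-24, 350), (-22, 360), (-20, 362), (-18, 364), (-16, 359), (-14, 360), (-12, 359), (-10, 360), (-8, 359), (-6, 361), (-4, 359), (-2, 359), (0, 361), (2, 359), (4, 360), (6, 358), (8, 358), (10, 356), (12, 360), (14, 356), (16, 359), (18, 357), (20, 357), (22, 352), (24, 306), (26, 289), (28, 316), (30, 383), (32, 433), (34, 454), (36, 490), (38, 509), (40, 514), (42, 516), (44, 520), (46, 516), (48, 516), (50, 517), (52, 517), (54, 516), (56, 515), (58, 513), (60, 513)]
row_a 0.75 [-2.  94.8  8.3]
row_a 0.63 [ -0.8 -98.1   7.5]
wide_box 0.74 [ -0.9   0.7 137.9]
tray 0.33 [-61.3 339.8  -0.1]
[525.7 133.8 179.7] [  2.5  -1.9 179.7] [0.1 0.  0.1]
```

Gap edges at z=72 measured at tray y ≈ −31.5 and +30.3, so the centre is about −0.7 and the held box is near it. Descending to the mouth of the gap.

Call:
play_rows(increments=[[-1,[-1,0,4],0],[-1,[0,0,10],0],[-1,[0,0,14],0],[-1,[0,0,14],0],[-1,[0,0,10],0],[-1,[0,0,6],0],[-1,[0,0,4],0],[-1,[0,0,3],0],[-1,[0,0,3],0],[-1,[0,0,2],0],[-1,[0,0,0],0]])

```text
time: 22.15
tool_pos: [524.6, 135.4, 109.7]
tcp_rot: [-180.0, -0.0, -19.9]
ft_force: [-1.5, -0.1, -3.1]
finger_gap: 12.5
grip_force: 50.4
```

Call:
play_rows(increments=[[-1,[0,0,1.5],0],[-1,[0,0,1.5],0],[-1,[0,0,1.5],0],[-1,[0,0,0],0]])

```text
time: 22.48
tool_pos: [524.3, 135.3, 104.9]
tcp_rot: [180.0, 0.0, -19.9]
ft_force: [-1.6, -0.5, -3.2]
finger_gap: 12.6
grip_force: 50.4
```

Call:
play_rows(increments=[[-1,[0,0.3,1.5],0],[-1,[0,0.3,1.5],0],[-1,[0,0.3,1.5],0],[-1,[0,0,0],0]])

```text
time: 22.82
tool_pos: [524.4, 134.8, 100.6]
tcp_rot: [-180.0, -0.0, -19.9]
ft_force: [-0.1, 1.6, -2.9]
finger_gap: 12.5
grip_force: 50.5
```

Call:
play_rows(increments=[[-1,[0,0.2,1],0],[-1,[0,0.2,1],0],[-1,[0,0,0],0]])

```text
time: 23.07
tool_pos: [524.5, 134.7, 99.0]
tcp_rot: [-179.9, -0.0, -19.9]
ft_force: [2.2, 4.6, -2.5]
finger_gap: 12.5
grip_force: 50.6
```

Call:
play_rows(increments=[[-1,[0,-0.2,1],0],[-1,[0,0,1],0],[-1,[0,0,0],0]])

```text
time: 23.32
tool_pos: [524.7, 134.6, 97.3]
tcp_rot: [-179.9, -0.1, -19.9]
ft_force: [2.2, 4.0, 1.2]
finger_gap: 13.0
grip_force: 51.1
```

Call:
play_rows(increments=[[-1,[0,0,1],0],[-1,[0,0,1],0],[-1,[0,0,0],0]])

```text
time: 23.57
tool_pos: [524.5, 134.3, 94.9]
tcp_rot: [-180.0, -0.0, -19.9]
ft_force: [2.0, 3.5, 3.6]
finger_gap: 12.3
grip_force: 51.3
```

Call:
play_rows(increments=[[-1,[0,0,1],0],[-1,[0,0,1],0],[-1,[0,0,1],0],[-1,[0,0,0],0]])

```text
time: 23.9
tool_pos: [524.3, 133.9, 91.8]
tcp_rot: [180.0, -0.0, -20.0]
ft_force: [1.5, 2.1, 3.7]
finger_gap: 12.6
grip_force: 51.5
```

Call:
play_rows(increments=[[-1,[0,0,1],0],[-1,[0,0,1],0],[-1,[0,0,1],0],[-1,[0,0,0],0]])

```text
time: 24.23
tool_pos: [523.9, 133.5, 88.5]
tcp_rot: [179.9, 0.0, -20.0]
ft_force: [2.1, 0.9, 0.4]
finger_gap: 12.4
grip_force: 51.0
```

Call:
play_rows(increments=[[-1,[0,0,1],0],[-1,[0,0,1],0],[-1,[0,0,1],0],[-1,[0,0,1],0],[-1,[0,0,1],0],[-1,[0,0,0],0]])

```text
time: 24.73
tool_pos: [523.6, 133.9, 83.0]
tcp_rot: [179.9, 0.1, -20.0]
ft_force: [-0.2, -2.2, -0.7]
finger_gap: 12.9
grip_force: 50.9
```

```bash
cat > chk.py <<'E'
from h import *
np.set_printoptions(precision=1,suppress=True)
q=sense();print(q["tool_pos"],tray(q["tool_pos"]),q["ft_force"],q["wrist_torque"],q["finger_gap"])
for n in("top","side","wrist"):
  s=snapshot(n)
  for k in("row_a","wide_box"):
    for d in pinpoint(k,s):
      t=tray(W(s,np.array(d["xyz"])))
      if abs(t[0])<40 and abs(t[1])<130 and d["p"]>.3: print(n,k,round(d["p"],2),t)
E
python3 chk.py
```

```text
[523.6 133.9  83. ] [ 0.4 -2.5 83. ] [-0.2 -2.2 -0.7] [-0.4 -0.   0.3] 12.900193630128399
top row_a 0.65 [  -4.1 -105.1    5.1]
top row_a 0.55 [-3.1 51.7 10.6]
top row_a 0.5 [  4.4 -60.8   8.3]
top wide_box 0.72 [ 2.8 -3.7 45.4]
side row_a 0.87 [  -1.6 -104.6   11.6]
side row_a 0.83 [  0.7 -59.    8.6]
side row_a 0.8 [ 4.6 97.7  9.7]
side row_a 0.62 [ 1.  48.6 11.5]
side wide_box 0.84 [ 6.8 -0.2 42. ]
wrist row_a 0.84 [-5.8 48.8  3.3]
wrist row_a 0.82 [ -0.6 -60.9   4.8]
wrist row_a 0.74 [   1.8 -102.1    6.7]
wrist row_a 0.69 [ 2.9 97.2  8.2]
wrist wide_box 0.94 [-0.7 -1.5 41.4]
```

Call:
play_rows(increments=[[-1,[0,0.3,1.5],0],[-1,[0,0.2,1.5],0],[-1,[0,0,1.5],0],[-1,[0,0,1.5],0],[-1,[0,0,1.5],0],[-1,[0,0,1.5],0],[-1,[0,0,0],0]])

```text
time: 25.77
tool_pos: [524.4, 133.7, 75.1]
tcp_rot: [-180.0, -0.1, -20.0]
ft_force: [-1.5, -4.9, 1.6]
finger_gap: 12.7
grip_force: 51.2
```

Call:
play_rows(increments=[[-1,[0,0,1.5],0],[-1,[0,0,1.5],0],[-1,[0,0,1.5],0],[-1,[0,0,1.5],0],[-1,[0,0,1.5],0],[-1,[0,0,1.5],0],[-1,[0,0,0],0]])

```text
time: 26.35
tool_pos: [524.6, 133.6, 66.1]
tcp_rot: [-180.0, -0.1, -20.0]
ft_force: [-0.6, -5.0, 1.1]
finger_gap: 12.4
grip_force: 51.1
```

Call:
play_rows(increments=[[-1,[0,0.4,1.5],0],[-1,[0,0.4,1.5],0],[-1,[0,0.2,1.5],0],[-1,[0,0,1.5],0],[-1,[0,0,1.5],0],[-1,[0,0,1],0],[-1,[0,0,0],0]])

```text
time: 26.93
tool_pos: [523.8, 133.6, 57.0]
tcp_rot: [-179.9, -0.0, -19.9]
ft_force: [3.3, 4.5, -2.4]
finger_gap: 12.5
grip_force: 50.6
```

Call:
play_rows(increments=[[-1,[0,0,1],0],[-1,[0,0,1],0],[-1,[0,0,1],0],[-1,[0,0,1],0],[-1,[0,0,0],0]])

```text
time: 27.35
tool_pos: [523.7, 133.6, 53.0]
tcp_rot: [-179.9, 0.0, -19.9]
ft_force: [3.9, 6.3, -0.8]
finger_gap: 12.7
grip_force: 50.7
```

Call:
play_rows(increments=[[-1,[0,-0.3,1],0],[-1,[0,-0.2,1],0],[-1,[0,0,1],0],[-1,[0,0,0],0]])

```text
time: 27.68
tool_pos: [523.6, 133.7, 49.7]
tcp_rot: [-180.0, 0.0, -19.9]
ft_force: [2.4, 5.5, -2.8]
finger_gap: 12.5
grip_force: 50.5
```

Call:
play_rows(increments=[[-1,[0,0,0.6],0],[-1,[0,0,0.6],0],[-1,[0,0,0],0]])

```text
time: 27.93
tool_pos: [523.7, 133.6, 48.7]
tcp_rot: [-180.0, 0.0, -19.9]
ft_force: [2.1, 5.2, -1.8]
finger_gap: 12.5
grip_force: 50.8
```

Call:
play_rows(increments=[[-1,[0,-0.2,0.6],0],[-1,[0,0,0.5],0],[-1,[0,0,0],0]])

```text
time: 28.18
tool_pos: [523.7, 133.7, 47.7]
tcp_rot: [-180.0, 0.0, -19.9]
ft_force: [2.5, 4.7, -0.6]
finger_gap: 12.5
grip_force: 50.8
```

Call:
play_rows(increments=[[-1,[0,0,0.5],0],[-1,[0,0,0.5],0],[-1,[0,0,0],0]])

```text
time: 28.43
tool_pos: [523.8, 133.7, 47.7]
tcp_rot: [-180.0, 0.0, -19.9]
ft_force: [-3.5, 3.9, 7.7]
finger_gap: 12.8
grip_force: 51.9
```

Call:
play_rows(increments=[[-1,[0,-0.3,0.4],0],[-1,[0,0,0],0]])

```text
time: 28.6
tool_pos: [523.8, 133.7, 47.7]
tcp_rot: [180.0, 0.0, -19.9]
ft_force: [-5.7, 3.0, 12.0]
finger_gap: 12.8
grip_force: 52.5
```

```bash
python3 chk.py
```

```text
[523.8 133.7  47.7] [ 0.7 -2.6 47.7] [-5.7  3.  12. ] [0.3 1.  0.3] 12.780320313687799
top row_a 0.72 [  -4.  -108.7    8.3]
top row_a 0.61 [  2.8 -60.    7.6]
top row_a 0.5 [-2.  50.1  9.5]
top wide_box 0.7 [ 2.  -2.4 11.5]
top wide_box 0.4 [   1.8 -127.7   12. ]
side row_a 0.84 [   2.4 -105.9    6.3]
side row_a 0.79 [-3.  47.8 10.3]
side row_a 0.75 [ -1.2 -55.7   8.7]
side row_a 0.59 [ 5. 99.  9.]
side wide_box 0.93 [ 3.4 -4.7  7.6]
side wide_box 0.44 [ -1.6 -57.8   9. ]
wrist row_a 0.94 [-1.8 50.2  5.8]
wrist row_a 0.86 [ -0.6 -60.7   5.8]
wrist row_a 0.59 [ 0.7 96.1  8.9]
wrist row_a 0.59 [  -1.9 -103.     8.2]
wrist wide_box 0.57 [-1.5 -3.8  6.3]
```

Home on the floor: z stopped at 47.7 against the predicted 47.8 and the force rose. Relieving the press, releasing, and rising straight up.

Call:
play_rows(increments=[[-1,[0,0,-0.8],0],[-0.6,[0,0,0],0],[-0.5,[0,0,0],0],[-0.4,[0,0,0],0],[-0.4,[0,0,0],0],[-0.4,[0,0,0],0]], force=20)

```text
time: 29.55
tool_pos: [523.8, 133.5, 47.0]
tcp_rot: [180.0, 0.0, -20.0]
ft_force: [-0.8, -0.7, 0.1]
finger_gap: 25.3
grip_force: 0.0
```

Call:
play_rows(increments=[[-0.4,[0,0,-3],0],[-0.4,[0,0,-6],0],[-0.4,[0,0,-12],0],[-0.4,[0,0,-18],0],[-0.4,[0,0,-25],0],[-0.4,[0,0,-30],0],[-0.4,[0,0,-30],0],[-0.4,[0,0,-30],0],[-0.4,[0,0,-20],0],[-0.4,[0,0,-10],0],[-0.4,[0,0,0],0]])

```text
time: 30.47
tool_pos: [525.7, 134.1, 235.4]
tcp_rot: [-179.8, -0.3, -19.9]
ft_force: [-0.4, 0.6, 0.5]
finger_gap: 25.7
grip_force: 0.0
```

```bash
python3 chk.py
python3 - <<'E'
from h import *
s=snapshot("wrist"); save(s,"w9",(100,60,420,280),2)
d=snapshot("side"); save(d,"s9",(200,160,320,260),3)
a,b=cv2.imread("pics/w9.png"),cv2.imread("pics/s9.png")
c=np.zeros((600,800,3),np.uint8)
a=cv2.resize(a,(440,302));b=b[:300,:360];c[:302,:440]=a;c[:300,440:800]=b;cv2.imwrite("pics/c9.png",c[:310])
E
```

```text
[525.7 134.1 235.4] [  2.4  -1.6 235.4] [-0.4  0.6  0.5] [-0.  0. -0.] 25.698561515808365
top row_a 0.71 [  3.9 -55.    6.1]
top row_a 0.68 [-1.8 52.8  8.9]
top row_a 0.66 [   0.8 -105.9    7.3]
top row_a 0.65 [ 0.1 93.4 12.8]
top wide_box 0.64 [ 4.1 -5.5  9.6]
side row_a 0.82 [  -0.5 -107.3    6.1]
side row_a 0.72 [  1.5 -57.7   8. ]
side row_a 0.58 [ 0.9 96.2 10.5]
side row_a 0.55 [-0.5 46.6  9.2]
side wide_box 0.68 [ 5.1 -3.2  5.6]
wrist row_a 0.94 [   0.6 -103.2    8.7]
wrist row_a 0.68 [ -0.  -63.5   5.2]
wrist row_a 0.66 [-0.7 49.4  5. ]
wrist row_a 0.63 [ 1.4 95.2  6.6]
wrist wide_box 0.85 [ 0.  -3.   7.4]
```

View pics/c9.png

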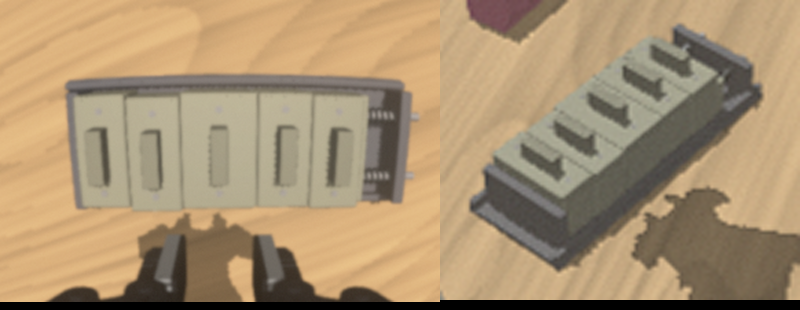

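The picture shows five boxes in one tight, level row, with tabs at left-view px ≈97, 151, 219, 287 and 340 on row ≈157. The wide box is in the middle, flush and square, and the gripper is clear of everything. Handing in.

```bash
python3 -c "
from bench import *
print(hand_in())"
```

```text
the job is handed in; nothing more can be done
None
```

The wide box sits fully home on the tray floor between its packed neighbours, all five boxes stand upright and square, the gripper has let go and is clear, and the job was handed in at about 31 s.

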